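Wind the wooden truck and show it to the inspection camera

TASK

The blue-cab wooden truck is due for its final check: leave it in its cradle while you wind its brass key clockwise, a part turn at a time, until the spring is fully wound and the key will turn no further. Then lift the truck out and hold it up to the inspection camera: right way up, its middle on the lens axis 13 cm from the glass, broadside on and tipped so that its flank (either one) squarely faces the lens, the wheel line straight across the picture. Finish holding it still there in the gripper, with nothing else supporting it; do not touch the camera and leave the red truck and the other things on the bench where they are.

Things in the scene. Friction and masses are not known exactly. Their poses are not given: they have to be found in the camera images.
- truck: Wooden clockwork truck, BLUE cab, brass key on its bed; 156 mm long, 61 wide over the wheels, 94 high, about 0.36 kg (varies by a quarter). Origin: under its middle, in the plane of the wheel bottoms; x to its nose, y to its left, z up. Starts in cradle_a, nose away from the robot within 0.5 rad. Flat bed behind the cab: x -78 to +18, 54 mm wide, top at z 40. Centre of mass near x +13, z 44.
- truck_mid (a point): Middle of the blue truck, at x 0, y 0, z 47 mm in its frame: the point to bring to focus.
- cab_grip (a point): Inside the blue cab at x +39, y 0, z 74 mm of the truck, 20 mm below the roof: the place to grip it, 50 mm wide across the truck's y; axes as the truck's. The cab is a box 42 mm long (x +18 to +60), y -25 to +25, z 32 to 94. In front of it a bonnet 46 mm wide, x +60 to +78, up to z 62.
- key_grip (a point): Middle of the brass key's wing, on the key's upright axis, at x -36, y 0, z 62 mm of the blue truck. The wing is a flat plate 9 mm thick, 41 mm wide with round ends, 10 to 34 mm above the bed. This frame turns with the key: x is normal to the wing's flat faces (the line to pinch along), y runs along the wing. The cab's rear wall is 54 mm ahead of the axis.
- key (a joint): Key angle in rad, 0 to 3.3, growing as it is wound CLOCKWISE seen from above; at 0 the wing stands across the truck, faces fore and aft. Starts between 0 and 0.7; 3.3 is the stop, fully wound. Turning takes 0.06 to 0.1 N m; a ratchet keeps it where it is left.
- cradle_a: Wooden cradle, fixed to the bench, that holds the blue truck. Origin under its centre, x along the truck; base 150 x 84 x 12 mm. A trough 56 mm long with 6 mm cheeks (tops at 48 mm) takes the truck's chassis rail with 1.5 mm play each side and 4 mm fore and aft; seated, the truck's origin is 20 mm above the bench, wheels hanging free. The truck lifts straight up.
- cradle_b: The same kind of cradle, fixed, that holds the red truck. The two cradles may be in either place.
- red_truck: A second truck of the same shape with a RED cab and no key yet, sitting in cradle_b; leave it alone. Origin as for the blue one.
- camera: Inspection camera stand, fixed: grey foot 130 x 160 x 14 mm (origin under its centre; the camera looks towards its -x), steel column 22 mm thick, 35 mm behind that centre, 344 mm high. Carries the camera head. Do not touch.
- camera_head: The camera on the stand, looking down at 30 degrees below level. Origin: centre of the lens glass, 285 mm above the bench; it looks along its own -x, y is level across the picture, z is up in the picture. Ring light 72 mm across round the lens. Rightly held, the truck's y lies along this x and its x along this y (either way round), its z along this z: its top leans 30 degrees away from the lens.
- focus (a point): Point on the lens axis 130 mm in front of the glass (220 mm above the bench), where the truck's middle belongs.
- cup: White paper coffee cup with a red lid, 82 mm across, 122 mm high. Origin under its centre. Leave alone.
- ring: Wooden ring lying flat, 64 mm across, 12 mm high. Leave alone.
- walnut_block: Dark walnut block 50 x 35 x 30 mm. Origin under its centre. Leave alone.
- beech_block: Pale beech block 40 x 30 x 30 mm. Origin under its centre. Leave alone.
- pencil: Flat red carpenter's pencil 150 x 12 x 7 mm lying along its x. Leave alone.
- carved_board: Pale board 110 x 190 x 24 mm with a carved fan. Origin under its centre. Leave alone.

How it is judged:
On the way:
1. the key is fully wound while the truck still sits in its cradle (value of joint key above 3 rad and height (world z) of truck below 0.032 m and horizontal distance between truck and cradle_a below 0.02 m), for 0.2 s.
At the end, for the whole second after the job is handed in: The blue truck is held still in the gripper alone, right way up, its middle within 25 mm of the focus point 130 mm before the lens, flank facing the lens and length across the picture each within 0.17 rad, the key still wound to at least 2.9 of 3.3 rad (distance between truck_mid and focus below 0.025 m and angle between the y axis of truck and the x axis of camera_head, either way round below 0.17 rad and angle between the x axis of truck and the y axis of camera_head, either way round below 0.17 rad and angle between truck's own z axis and vertical below 0.8 rad and value of joint key above 2.9 rad and height (world z) of truck above 0.1 m and linear speed of truck below 0.02 m/s and contact force between the fingers and truck above 3 N and contact force between truck and cradle_a below 0.1 N and contact force between truck and cradle_b below 0.1 N and contact force between truck and red_truck below 0.1 N and contact force between truck and camera below 0.1 N); the arm keeps its last pose, push and grip.
It fails at once if the inspection camera or its stand is touched (contact force between anything else and camera above 1 N).
It fails at once if the red truck is disturbed by more than 20 mm (distance of red_truck from where it was at the start of the episode above 0.02 m).
It fails at once if another thing on the bench is moved by more than 30 mm (distance of any of cup, ring, walnut_block, beech_block, pencil, carved_board from where it was at the start of the episode above 0.03 m).
It also fails if it takes over 64 s, if anything falls off the work surface, if the arm or the gripper's body presses on something with over 40 N, if the wrist force passes 120 N, or if a joint passes its speed limit or range.

ROBOT

A 6-joint arm with a two-finger parallel gripper is mounted at the origin on the work surface. World frame = base frame: x ahead of the robot, y to its left, z up, the work surface at z = 0. Lengths are in m, angles in rad, forces in N, time in s.
With the tool pointing down it reaches from about 0.35 to 0.725 m from the base axis. Payload 4.3 kg.
Tool frame: the origin (TCP) lies midway between the tips of the shut fingers; the grasp point (between the pads) lies 19 mm behind it; z points along the fingers, y is the line along which they close (so a half turn about z gives the same grasp; the last joint's range is limited). The gripper opens to 85 mm and grips with 20 to 120 N. Pads are 22 mm wide; open, the fingers measure 114 mm over their backs; the gripper's body (76 mm by 85 mm) begins 54 mm behind the grasp point. The pads swing forward as they close: fully open they stand 13 mm farther back than shut.
Start: joints at [-1.378, 0.377, 0.081, 1.274, 0, 1.46], TCP at [0.171, -0.549, 0.231] pointing down, gripper open.
Joint ranges: [-2.72, 2.72], [-0.84, 1.66], [-1.02, 1.22], [-1.77, 2.12], [-1.37, 1.28], [-3.14, 3.14]. Speed limits (rad/s): [2.57, 2.57, 3.14, 3.14, 3.14, 3.14].

INTERFACE

Orientations are given as a unit quaternion [x, y, z, w].
In Python, from bench import state, grab_frame, get_calibration, job_done gives the robot as it stands. The module is installed in compiled form; this text tells all that it offers.
- The arm moves only by the shell command python3 -m pendant 'ROWS' [FORCE]. ROWS is JSON, a list of rows, each an object with "delta_rot": the turn, a rotation vector about the world's x, y, z in rad, a list of three; "translation": the shift along the world's x, y, z in cm, a list of three; "fingers": the finger opening in cm, from 0 to 8.54. In form: [{"delta_rot": [ax, ay, az], "translation": [dx, dy, dz], "fingers": fingers}, ...]. A call has 1 to 20 rows; each row shifts and turns the commanded pose from where the row before left it; what a row does not reach is not made up. A row lasts 1/12 s, in which the tool goes at most 41.7 mm and 7.16 degrees, less where a joint would pass 70% of its speed; a pose out of reach is approached as far as the arm can. A call is refused whole if a number of a shift passes 4.17 or a number of a turn 0.125, either way. A call with a gripper value outside its range is refused whole. The fingers move at their own pace and stop on an object; FORCE is the grip in N (left out, the last holds). Time passes only in rows, so rows that do not move let the fingers close. It gives the time, the measured TCP pose, the force and the opening at its end, in the units of the state.
- state(): the state, without advancing time (a new reading comes with each control period).
- grab_frame(name): name is "scene" or "top"; returns (picture, depth): 480x640x3 uint8, blue, green, red; 480x640 float32, m along the optical axis (not along the pixel's ray), 0 where there is no reading.
- get_calibration(name): a dict with "fx", "fy", "cx", "cy" (pixels), "k1" (the pictures are not rectified: a ray, as slopes to the right and down, at radius r is drawn at 1 + k1 r^2 times it, then the intrinsics apply), "rvec" (rotation vector, rad) and "tvec" (3), from world to camera coordinates, as OpenCV has them. Camera axes: x right, y down, z forward; pixel columns grow to the right and rows downward; lengths in m; the calibration is good to about 2 mm. A picture is of the moment at which its call begins. get_calibration takes no time and is no camera call.
- job_done(): hands the job in, once; it reports no verdict.
The state is a dict: "t": time; "qpos": joint angles; "dq": joint speeds; "joint_efforts": joint torques, N m; "eef_pos": TCP position; "ee_rot": TCP orientation; "wrist_force": force on the tool from outside, world axes, zero at the start; "ft_torque": the same for the moment, N m; "grip_width": finger opening in m.
Only numpy, scipy, OpenCV 4.12 (cv2) and the standard library are available. Lean on these libraries where they do the work, as an engineer would, in place of code of your own. Each camera call takes 0.05 s, during which the arm holds its last target. There are 200 camera calls.

## Working session

There is one attempt and no reset: what is moved stays moved. The work goes in short steps, Python scripts to look and compute and a shell command to move; the robot and the scene stay as the last step left them, time stands still between calls to the robot, and variables do not carry over. Pictures are saved under pics/ and viewed, on a budget of 10 in all, crops included, one or two more only if the job needs it, and the job is handed in when it is done.

```bash
mkdir -p pics
cat > h.py <<'E'
import numpy as np, cv2
from scipy.spatial.transform import Rotation as R
from bench import state, grab_frame, get_calibration
def cloud(name, pic=None):
    im,d=grab_frame(name); c=get_calibration(name)
    if pic: cv2.imwrite('pics/'+pic,im)
    K=np.array([[c['fx'],0,c['cx']],[0,c['fy'],c['cy']],[0,0,1]])
    v,u=np.mgrid[:480,:640]
    p=cv2.undistortPoints(np.stack([u,v],-1).reshape(-1,1,2).astype(float),K,np.array([c['k1'],0,0,0,0])).reshape(480,640,2)
    P=np.dstack([p[...,0]*d,p[...,1]*d,d])
    Rm=R.from_rotvec(np.ravel(c['rvec'])).as_matrix()
    W=(P-np.ravel(c['tvec']))@Rm
    W[d==0]=np.nan
    return im,W
def st():
    s=state(); print('t',s['t'],'p',np.round(s['eef_pos'],4),'w',round(s['grip_width'],4),'F',np.round(s['wrist_force'],1),'T',np.round(s['ft_torque'],2)); print('R\n',np.round(R.from_quat(s['ee_rot']).as_matrix(),3),'q',np.round(s['qpos'],3)); return s
E
python3 - <<'E'
from h import *
st()
a,W=cloud('top','top0.png');b,V=cloud('scene','scene0.png')
np.savez('c0.npz',a=a,W=W,b=b,V=V)
for n in('top','scene'):
    c=get_calibration(n); Rm=R.from_rotvec(np.ravel(c['rvec'])).as_matrix(); print(n,-Rm.T@np.ravel(c['tvec']),Rm[2])
E
```

```text
t 0.0 p [ 0.1713 -0.5482  0.2303] w 0.0855 F [-0.2  0.3  0.1] T [-0.04 -0.   -0.02]
R
 [[ 0.955  0.298 -0.   ]
 [ 0.298 -0.955  0.002]
 [ 0.    -0.002 -1.   ]] q [-1.378  0.378  0.08   1.274 -0.     1.461]
top [ 0.38229823 -0.05372025  1.16978707] [ 0.21179787 -0.0021264  -0.97731118]
scene [1.8915231  0.42189295 1.07759773] [-0.79945992 -0.27955173 -0.5317092 ]
```

View pics/top0.png

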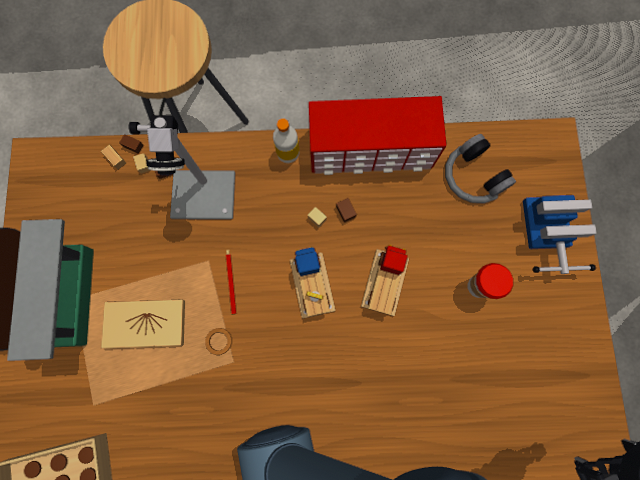

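View pics/scene0.png

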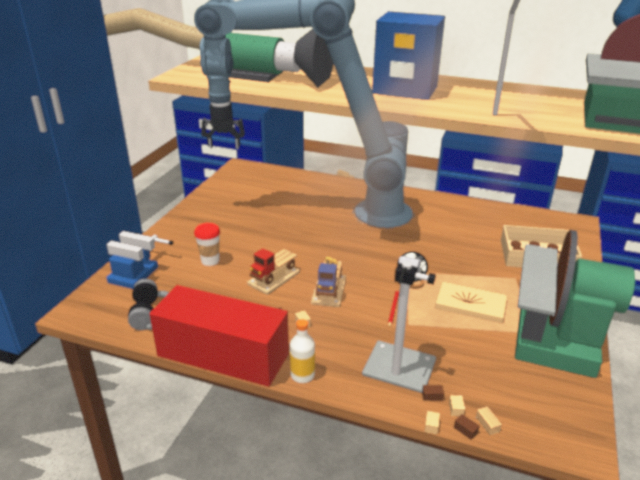

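The top view shows the blue truck around (308,282) with its cab at (306,261) and its key at (313,296). The red truck is at (390,270), the camera foot at (203,195) and the camera head near (165,155). The scene view shows the same layout.

Run:
```python
from h import *
z=np.load('c0.npz');a,W,b,V=[z[k] for k in 'aWbV']
hsv=cv2.cvtColor(a,cv2.COLOR_BGR2HSV)
def reg(m,x0,y0,x1,y1):
    k=np.zeros(m.shape,bool);k[y0:y1,x0:x1]=1;return m&k
Z=W[...,2]
def rect(m,n):
    P=W[m]; r=cv2.minAreaRect(P[:,:2].astype(np.float32)*1000); print(n,m.sum(),'mean',P.mean(0).round(4),'zmed',np.median(P[:,2]).round(4),'rect',np.round(r[0],1),np.round(r[1],1),round(r[2],1))
blue=reg((hsv[...,0]>95)&(hsv[...,0]<130)&(hsv[...,1]>100),280,230,340,325)
rect(blue&(Z>.107)&(Z<.122),'roof'); 
rect(reg((Z>.05)&(Z<.07),280,230,340,325),'bed')
rect(reg((Z>.08)&(Z<.1)&~blue,285,275,340,325),'key z')
rect(reg((hsv[...,0]>18)&(hsv[...,0]<32)&(hsv[...,1]>170),295,280,335,312),'key col')
rect(reg((Z>.107)&(Z<.122),360,235,420,325),'red roof')
rect(reg((Z>.05)&(Z<.07),355,235,420,325),'red bed')
# axis via bed PCA
m=reg((Z>.052)&(Z<.068),280,230,340,325);P=W[m][:,:2];w,v=np.linalg.eigh(np.cov(P.T));print('bed axis',v[:,1],P.mean(0))
# camera foot, head
rect(reg((Z>.007)&(Z<.022),150,150,245,230),'foot')
rect(reg((Z>.2)&(Z<.4),120,110,200,180),'head')
print('bench z',np.nanmedian(Z[330:400,380:480]))
# scene: head points
U=V[240:300,380:450].reshape(-1,3);U=U[(U[:,2]>.2)&(U[:,2]<.45)];print('scene head',len(U),U.mean(0),U.min(0),U.max(0))
cv2.imwrite('pics/z1.png',np.hstack([cv2.resize(a[235:325,270:350],(480,540),interpolation=cv2.INTER_CUBIC),cv2.resize(a[110:230,110:190],(320,540))[:,:320]]))
```

```text
roof 393 mean [ 0.563  -0.0245  0.1136] zmed 0.1138 rect [563.9 -24.4] [42.9 50.2] 10.4
bed 915 mean [ 0.4982 -0.037   0.0596] zmed 0.0597 rect [524.8 -32.2] [154.7  60.8] 10.4
key z 78 mean [ 0.4893 -0.0386  0.0913] zmed 0.0919 rect [489.7 -38.6] [40.5  8.9] 72.1
key col 62 mean [ 0.49   -0.0376  0.0925] zmed 0.0922 rect [490.3 -37.6] [38.3  8.4] 72.5
red roof 406 mean [ 0.5589 -0.2249  0.1135] zmed 0.1136 rect [ 559.7 -225.6] [51.3 43.2] 72.6
red bed 1006 mean [ 0.4969 -0.2035  0.0596] zmed 0.0598 rect [ 522.4 -213.3] [ 60.6 155.7] 71.6
bed axis [-0.98471259 -0.17418703] [ 0.49796608 -0.03712538]
foot 2920 mean [0.7662 0.2431 0.0143] zmed 0.0143 rect [778.9 260. ] [166.4 233.1] 3.8
head 1928 mean [0.773  0.2422 0.3206] zmed 0.3271 rect [772.  257.1] [110.8  90.5] 8.0
bench z -0.0001805487365125312
scene head 1131 [0.79654987 0.25348467 0.31745442] [0.72525431 0.20968689 0.24529135] [0.86434571 0.30669129 0.34945374]
```

View pics/z1.png

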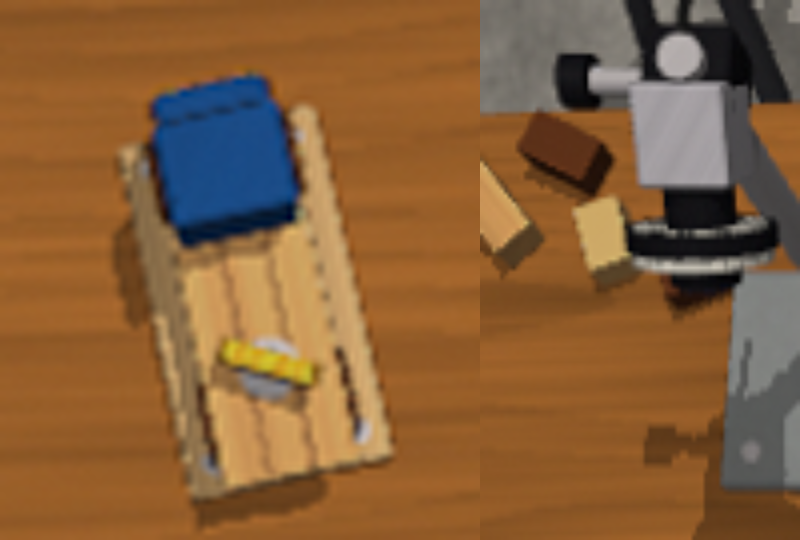

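```bash
python3 -m pendant '[{"delta_rot":[0,0,0.124],"translation":[0.967,1.546,0],"fingers":3.5},{"delta_rot":[0,0,0.124],"translation":[0.967,1.546,0],"fingers":3.5},{"delta_rot":[0,0,0.124],"translation":[0.967,1.546,0],"fingers":3.5},{"delta_rot":[0,0,0.124],"translation":[0.967,1.546,0],"fingers":3.5},{"delta_rot":[0,0,0.124],"translation":[0.967,1.546,0],"fingers":3.5},{"delta_rot":[0,0,0.124],"translation":[0.967,1.546,0],"fingers":3.5},{"delta_rot":[0,0,0.124],"translation":[0.967,1.546,0],"fingers":3.5},{"delta_rot":[0,0,0.124],"translation":[0.967,1.546,0],"fingers":3.5},{"delta_rot":[0,0,0.124],"translation":[0.967,1.546,0],"fingers":3.5},{"delta_rot":[0,0,0.124],"translation":[0.967,1.546,0],"fingers":3.5},{"delta_rot":[0,0,0.124],"translation":[0.967,1.546,0],"fingers":3.5},{"delta_rot":[0,0,0.124],"translation":[0.967,1.546,0],"fingers":3.5},{"delta_rot":[0,0,0.124],"translation":[0.967,1.546,0],"fingers":3.5},{"delta_rot":[0,0,0.124],"translation":[0.967,1.546,0],"fingers":3.5},{"delta_rot":[0,0,0.124],"translation":[0.967,1.546,0],"fingers":3.5},{"delta_rot":[0,0,0.124],"translation":[0.967,1.546,0],"fingers":3.5},{"delta_rot":[0,0,0.124],"translation":[0.967,1.546,0],"fingers":3.5},{"delta_rot":[0,0,0.124],"translation":[0.967,1.546,0],"fingers":3.5},{"delta_rot":[0,0,0.124],"translation":[0.967,1.546,0],"fingers":3.5},{"delta_rot":[0,0,0.124],"translation":[0.967,1.546,0],"fingers":3.5}]' 40
python3 -m pendant '[{"delta_rot":[0,0,0.124],"translation":[0.967,1.546,0],"fingers":3.5},{"delta_rot":[0,0,0.124],"translation":[0.967,1.546,0],"fingers":3.5},{"delta_rot":[0,0,0.124],"translation":[0.967,1.546,0],"fingers":3.5},{"delta_rot":[0,0,0.124],"translation":[0.967,1.546,0],"fingers":3.5},{"delta_rot":[0,0,0.124],"translation":[0.967,1.546,0],"fingers":3.5},{"delta_rot":[0,0,0.124],"translation":[0.967,1.546,0],"fingers":3.5},{"delta_rot":[0,0,0.124],"translation":[0.967,1.546,0],"fingers":3.5},{"delta_rot":[0,0,0.124],"translation":[0.967,1.546,0],"fingers":3.5},{"delta_rot":[0,0,0.124],"translation":[0.967,1.546,0],"fingers":3.5},{"delta_rot":[0,0,0.124],"translation":[0.967,1.546,0],"fingers":3.5},{"delta_rot":[0,0,0.124],"translation":[0.967,1.546,0],"fingers":3.5},{"delta_rot":[0,0,0.124],"translation":[0.967,1.546,0],"fingers":3.5},{"delta_rot":[0,0,0.124],"translation":[0.967,1.546,0],"fingers":3.5},{"delta_rot":[0,0,0],"translation":[0,0,0],"fingers":3.5},{"delta_rot":[0,0,0],"translation":[0,0,0],"fingers":3.5}]'
python3 - <<'E'
from h import *
s=st()
z=np.load('c0.npz');a,W,b,V=[z[k] for k in 'aWbV']
m=np.zeros((480,640),bool);m[168:222,168:240]=1
m&=(W[...,2]>.009)&(W[...,2]<.02)
P=W[m];r=cv2.minAreaRect(P[:,:2].astype(np.float32)*1000);print(m.sum(),r,cv2.boxPoints(r))
A=W[110:185,120:205].reshape(-1,3);B=V[240:300,380:450].reshape(-1,3)
for n,Q in(('top',A),('scene',B)):
    Q=Q[(Q[:,2]>.22)&(Q[:,2]<.42)]
    print(n,len(Q))
    for z0 in np.arange(.24,.4,.01):
        q=Q[(Q[:,2]>z0)&(Q[:,2]<z0+.01)]
        if len(q)>5:print(round(z0,3),len(q),np.percentile(q[:,:2],[2,50,98],axis=0).round(3).tolist())
E
```

```text
t: 1.77
eef_pos: [0.3649, -0.2386, 0.231]
ee_rot: [0.175, 0.984, 0.0, -0.0]
wrist_force: [-0.5, 0.0, -0.0]
grip_width: 0.0351
t: 3.02
eef_pos: [0.4904, -0.0382, 0.2309]
ee_rot: [-0.586, 0.81, 0.0, -0.001]
wrist_force: [-0.0, -1.1, 0.3]
grip_width: 0.0347
t 3.0167 p [ 0.4904 -0.0382  0.2309] w 0.0347 F [-0.  -1.1  0.3] T [-0.03  0.07 -0.02]
R
 [[-0.312 -0.95  -0.001]
 [-0.95   0.312 -0.   ]
 [ 0.001  0.001 -1.   ]] q [-0.207  0.21  -0.15   1.212 -0.    -1.46 ]
2809 ((769.8267822265625, 243.38870239257812), (159.32814025878906, 132.75405883789062), 87.63593292236328) [[700.22015 166.53043]
 [832.86127 161.05444]
 [839.4334  320.24698]
 [706.7923  325.72296]]
top 1884
0.24 16 [[0.796, 0.23], [0.802, 0.232], [0.81, 0.236]]
0.25 11 [[0.799, 0.23], [0.803, 0.231], [0.808, 0.234]]
0.28 19 [[0.727, 0.209], [0.756, 0.227], [0.758, 0.271]]
0.29 72 [[0.719, 0.209], [0.727, 0.232], [0.763, 0.275]]
0.3 156 [[0.719, 0.209], [0.744, 0.226], [0.813, 0.274]]
0.31 294 [[0.72, 0.214], [0.746, 0.235], [0.816, 0.293]]
0.32 444 [[0.721, 0.218], [0.757, 0.248], [0.815, 0.303]]
0.33 469 [[0.756, 0.219], [0.779, 0.238], [0.822, 0.3]]
0.34 355 [[0.773, 0.221], [0.788, 0.24], [0.824, 0.261]]
scene 1131
0.24 7 [[0.809, 0.233], [0.811, 0.238], [0.815, 0.252]]
0.25 30 [[0.807, 0.234], [0.814, 0.244], [0.817, 0.252]]
0.26 37 [[0.804, 0.233], [0.813, 0.244], [0.819, 0.253]]
0.27 44 [[0.757, 0.233], [0.811, 0.249], [0.818, 0.266]]
0.28 37 [[0.745, 0.234], [0.813, 0.246], [0.817, 0.276]]
0.29 54 [[0.742, 0.212], [0.752, 0.269], [0.819, 0.281]]
0.3 93 [[0.738, 0.212], [0.807, 0.264], [0.827, 0.284]]
0.31 185 [[0.731, 0.221], [0.812, 0.262], [0.828, 0.306]]
0.32 254 [[0.727, 0.223], [0.809, 0.26], [0.828, 0.306]]
0.33 229 [[0.762, 0.222], [0.814, 0.247], [0.86, 0.302]]
0.34 161 [[0.782, 0.224], [0.796, 0.243], [0.841, 0.264]]
```

```bash
python3 -m pendant '[{"delta_rot":[0,0,0],"translation":[0,0,-3],"fingers":3.5},{"delta_rot":[0,0,0],"translation":[0,0,-3],"fingers":3.5},{"delta_rot":[0,0,0],"translation":[0,0,-3],"fingers":3.5},{"delta_rot":[0,0,0],"translation":[0,0,-3],"fingers":3.5},{"delta_rot":[0,0,0],"translation":[0,0,-2.4],"fingers":3.5},{"delta_rot":[0,0,0],"translation":[0,0,-1],"fingers":3.5},{"delta_rot":[0,0,0],"translation":[0,0,-0.9],"fingers":3.5},{"delta_rot":[0,0,0],"translation":[0,0,0],"fingers":3.5},{"delta_rot":[0,0,0],"translation":[0,0,0],"fingers":0.5},{"delta_rot":[0,0,0],"translation":[0,0,0],"fingers":0.5},{"delta_rot":[0,0,0],"translation":[0,0,0],"fingers":0.5},{"delta_rot":[0,0,0],"translation":[0,0,0],"fingers":0.5},{"delta_rot":[0,0,0],"translation":[0,0,0],"fingers":0.5},{"delta_rot":[0,0,0],"translation":[0,0,0],"fingers":0.5}]' 50
python3 - <<'E'
from h import *
s=st()
z=np.load('c0.npz');a,W,b,V=[z[k] for k in 'aWbV']
y=np.arctan2(-5.476,132.64);f=np.array([.7698,.2434,0])
Rf=R.from_euler('z',y).as_matrix()
for n,Q in(('top',W[110:185,120:205].reshape(-1,3)),('scene',V[240:300,380:450].reshape(-1,3))):
    Q=(Q[(Q[:,2]>.22)&(Q[:,2]<.42)]-f)@Rf
    c,s_=np.cos(np.pi/6),.5
    ax=-(Q[:,0]*c+(Q[:,2]-.285)*s_); up=-Q[:,0]*s_+(Q[:,2]-.285)*c
    print(n); h,e=np.histogram(ax,np.arange(-.04,.06,.004))
    for i in range(len(h)):
        k=(ax>e[i])&(ax<=e[i+1])
        if k.sum()>3: print(e[i].round(3),k.sum(),'y',np.percentile(Q[k,1],[2,50,98]).round(3),'up',np.percentile(up[k],[2,50,98]).round(3))
E
```

```text
t: 4.18
eef_pos: [0.4915, -0.0391, 0.0695]
ee_rot: [-0.586, 0.81, -0.001, 0.0]
wrist_force: [-2.6, -0.9, 5.3]
grip_width: 0.0082
t 4.1833 p [ 0.4915 -0.0391  0.0695] w 0.0082 F [-2.6 -0.9  5.3] T [-0.19  0.35 -0.06]
R
 [[-0.312 -0.95   0.002]
 [-0.95   0.312 -0.001]
 [ 0.    -0.002 -1.   ]] q [-2.080e-01  3.280e-01 -4.350e-01  8.050e-01 -1.000e-03 -1.461e+00]
top
-0.04 73 y [-0.024 -0.003  0.061] up [0.005 0.043 0.048]
-0.036 58 y [-0.023 -0.009  0.017] up [0.008 0.044 0.047]
-0.032 59 y [-0.023 -0.011  0.018] up [0.006 0.044 0.047]
-0.028 69 y [-0.023 -0.007  0.018] up [0.006 0.044 0.047]
-0.024 71 y [-0.023 -0.007  0.018] up [-0.017  0.044  0.048]
-0.02 63 y [-0.023 -0.009  0.02 ] up [-0.046  0.043  0.046]
-0.016 63 y [-0.023 -0.011  0.018] up [-0.048  0.043  0.046]
-0.012 64 y [-0.023 -0.009  0.018] up [-0.057  0.043  0.047]
-0.008 46 y [-0.022 -0.008  0.016] up [-0.061  0.041  0.046]
-0.004 49 y [-0.017 -0.008  0.011] up [-0.067  0.034  0.041]
-0.0 49 y [-0.017 -0.006  0.012] up [-0.067  0.034  0.04 ]
0.004 49 y [-0.017 -0.006  0.013] up [-0.069  0.035  0.041]
0.008 130 y [-0.033
[... 519 characters left out ...]
-0.011  0.003  0.023] up [-0.041 -0.028  0.04 ]
-0.032 24 y [-0.008  0.006  0.02 ] up [-0.043 -0.032  0.045]
-0.028 45 y [-0.011  0.001  0.022] up [-0.049 -0.04   0.045]
-0.024 20 y [-0.008  0.006  0.022] up [-0.053 -0.044  0.045]
-0.02 17 y [-0.011  0.011  0.023] up [-0.052 -0.036  0.045]
-0.016 8 y [-0.008  0.015  0.023] up [-0.054  0.024  0.045]
-0.012 4 y [-0.011  0.015  0.022] up [0.016 0.041 0.045]
0.004 18 y [-0.017  0.023  0.035] up [-0.002  0.034  0.056]
0.008 81 y [-0.032  0.02   0.035] up [-0.007  0.039  0.058]
0.012 110 y [-0.022  0.018  0.036] up [-0.002  0.045  0.056]
0.016 35 y [-0.026  0.015  0.033] up [-0.005  0.044  0.058]
0.02 4 y [0.027 0.031 0.034] up [0.036 0.041 0.048]
```

```bash
python3 -m pendant '[{"delta_rot":[0,0,-0.1],"translation":[0,0,0],"fingers":0.5},{"delta_rot":[0,0,-0.1],"translation":[0,0,0],"fingers":0.5},{"delta_rot":[0,0,-0.1],"translation":[0,0,0],"fingers":0.5},{"delta_rot":[0,0,-0.1],"translation":[0,0,0],"fingers":0.5},{"delta_rot":[0,0,-0.1],"translation":[0,0,0],"fingers":0.5},{"delta_rot":[0,0,-0.1],"translation":[0,0,0],"fingers":0.5},{"delta_rot":[0,0,-0.1],"translation":[0,0,0],"fingers":0.5},{"delta_rot":[0,0,-0.1],"translation":[0,0,0],"fingers":0.5},{"delta_rot":[0,0,-0.1],"translation":[0,0,0],"fingers":0.5},{"delta_rot":[0,0,-0.1],"translation":[0,0,0],"fingers":0.5},{"delta_rot":[0,0,0],"translation":[0,0,0],"fingers":0.5},{"delta_rot":[0,0,0],"translation":[0,0,0],"fingers":0.5}]'
python3 -c "
from h import *
st()"
```

```text
t: 5.18
eef_pos: [0.491, -0.0387, 0.0695]
ee_rot: [-0.126, 0.992, -0.0, 0.001]
wrist_force: [-2.3, -0.0, 8.2]
grip_width: 0.008
t 5.1833 p [ 0.491  -0.0387  0.0695] w 0.008 F [-2.3 -0.   8.2] T [ 0.04  0.53 -0.04]
R
 [[-0.968 -0.25   0.001]
 [-0.25   0.968 -0.   ]
 [-0.001 -0.001 -1.   ]] q [-0.208  0.328 -0.436  0.806  0.    -0.461]
```

```bash
python3 -m pendant '[{"delta_rot":[0,0,-0.1],"translation":[0,0,0],"fingers":0.5},{"delta_rot":[0,0,-0.1],"translation":[0,0,0],"fingers":0.5},{"delta_rot":[0,0,-0.1],"translation":[0,0,0],"fingers":0.5},{"delta_rot":[0,0,-0.1],"translation":[0,0,0],"fingers":0.5},{"delta_rot":[0,0,-0.1],"translation":[0,0,0],"fingers":0.5},{"delta_rot":[0,0,-0.1],"translation":[0,0,0],"fingers":0.5},{"delta_rot":[0,0,-0.1],"translation":[0,0,0],"fingers":0.5},{"delta_rot":[0,0,-0.1],"translation":[0,0,0],"fingers":0.5},{"delta_rot":[0,0,-0.1],"translation":[0,0,0],"fingers":0.5},{"delta_rot":[0,0,-0.1],"translation":[0,0,0],"fingers":0.5}]'
python3 -c "
from h import *
st()"
python3 -m pendant '[{"delta_rot":[0,0,-0.1],"translation":[0,0,0],"fingers":0.5},{"delta_rot":[0,0,-0.1],"translation":[0,0,0],"fingers":0.5},{"delta_rot":[0,0,-0.1],"translation":[0,0,0],"fingers":0.5},{"delta_rot":[0,0,-0.1],"translation":[0,0,0],"fingers":0.5},{"delta_rot":[0,0,-0.1],"translation":[0,0,0],"fingers":0.5},{"delta_rot":[0,0,-0.1],"translation":[0,0,0],"fingers":0.5}]'
python3 -c "
from h import *
st()"
```

```text
t: 6.02
eef_pos: [0.4914, -0.038, 0.0695]
ee_rot: [0.367, 0.93, 0.001, 0.001]
wrist_force: [-1.3, 2.4, 6.7]
grip_width: 0.008
t 6.0167 p [ 0.4914 -0.038   0.0695] w 0.008 F [-1.3  2.4  6.7] T [0.43 0.32 0.1 ]
R
 [[-0.731  0.682  0.002]
 [ 0.682  0.731  0.001]
 [-0.001  0.002 -1.   ]] q [-0.207  0.328 -0.436  0.805  0.002  0.544]
t: 6.52
eef_pos: [0.4917, -0.0379, 0.0695]
ee_rot: [0.625, 0.78, 0.002, 0.001]
wrist_force: [-0.3, 2.1, 6.0]
grip_width: 0.0078
t 6.5167 p [ 0.4917 -0.0379  0.0695] w 0.0078 F [-0.3  2.1  6. ] T [0.56 0.16 0.07]
R
 [[-0.218  0.976  0.003]
 [ 0.976  0.218  0.002]
 [ 0.001  0.003 -1.   ]] q [-0.207  0.328 -0.435  0.805  0.002  1.144]
```

```bash
python3 -m pendant '[{"delta_rot":[0,0,-0.05],"translation":[0,0,0],"fingers":0.5},{"delta_rot":[0,0,-0.05],"translation":[0,0,0],"fingers":0.5},{"delta_rot":[0,0,-0.05],"translation":[0,0,0],"fingers":0.5}]'
python3 -c "
from h import *
st()"
python3 -m pendant '[{"delta_rot":[0,0,-0.04],"translation":[0,0,0],"fingers":0.5},{"delta_rot":[0,0,-0.04],"translation":[0,0,0],"fingers":0.5}]'
python3 -c "
from h import *
st()"
python3 -m pendant '[{"delta_rot":[0,0,-0.04],"translation":[0,0,0],"fingers":0.5},{"delta_rot":[0,0,-0.04],"translation":[0,0,0],"fingers":0.5}]'
python3 -c "
from h import *
st()"
```

```text
t: 6.77
eef_pos: [0.4918, -0.0378, 0.0695]
ee_rot: [0.681, 0.732, 0.002, 0.0]
wrist_force: [-1.0, 2.6, 6.1]
grip_width: 0.008
t 6.7667 p [ 0.4918 -0.0378  0.0695] w 0.008 F [-1.   2.6  6.1] T [0.48 0.11 0.07]
R
 [[-0.072  0.997  0.003]
 [ 0.997  0.072  0.002]
 [ 0.002  0.003 -1.   ]] q [-0.207  0.328 -0.435  0.805  0.002  1.291]
t: 6.93
eef_pos: [0.4918, -0.0378, 0.0695]
ee_rot: [0.71, 0.705, 0.002, 0.0]
wrist_force: [-0.5, 2.1, 6.5]
grip_width: 0.008
t 6.9333 p [ 0.4918 -0.0378  0.0695] w 0.008 F [-0.5  2.1  6.5] T [0.57 0.11 0.14]
R
 [[ 0.007  1.     0.003]
 [ 1.    -0.007  0.002]
 [ 0.002  0.003 -1.   ]] q [-0.207  0.328 -0.435  0.805  0.002  1.371]
t: 7.1
eef_pos: [0.4921, -0.0368, 0.0696]
ee_rot: [0.736, 0.677, 0.003, -0.0]
wrist_force: [0.3, 6.3, 6.5]
grip_width: 0.0082
t 7.1 p [ 0.4921 -0.0368  0.0696] w 0.0082 F [0.3 6.3 6.5] T [1.14 0.03 1.11]
R
 [[ 0.084  0.996  0.004]
 [ 0.996 -0.084  0.004]
 [ 0.005  0.003 -1.   ]] q [-0.206  0.328 -0.435  0.805  0.005  1.449]
```

The torque jumped from 0.1 to 1.1 N m after about 2.85 rad of turning. With the start angle of about 0.49 rad that gives 3.3, so the key is at its stop. I'll release, lift, and reposition over the cab.

```bash
python3 -m pendant '[{"delta_rot":[0,0,0.04],"translation":[0,0,0],"fingers":0.5},{"delta_rot":[0,0,0],"translation":[0,0,0],"fingers":4},{"delta_rot":[0,0,0],"translation":[0,0,0],"fingers":4},{"delta_rot":[0,0,0],"translation":[0,0,0],"fingers":4},{"delta_rot":[0,0,0],"translation":[0,0,0],"fingers":4},{"delta_rot":[0,0,0],"translation":[0,0,1],"fingers":4},{"delta_rot":[0,0,0],"translation":[0,0,3],"fingers":4},{"delta_rot":[0,0,0],"translation":[0,0,3],"fingers":4},{"delta_rot":[0,0,0],"translation":[0,0,3],"fingers":4},{"delta_rot":[0,0,0],"translation":[0,0,3],"fingers":4},{"delta_rot":[0,0,0],"translation":[0,0,3],"fingers":4}]'
python3 -m pendant '[{"delta_rot":[0,0,0.112],"translation":[0.45,0.08,0],"fingers":8},{"delta_rot":[0,0,0.112],"translation":[0.45,0.08,0],"fingers":8},{"delta_rot":[0,0,0.112],"translation":[0.45,0.08,0],"fingers":8},{"delta_rot":[0,0,0.112],"translation":[0.45,0.08,0],"fingers":8},{"delta_rot":[0,0,0.112],"translation":[0.45,0.08,0],"fingers":8},{"delta_rot":[0,0,0.112],"translation":[0.45,0.08,0],"fingers":8},{"delta_rot":[0,0,0.112],"translation":[0.45,0.08,0],"fingers":8},{"delta_rot":[0,0,0.112],"translation":[0.45,0.08,0],"fingers":8},{"delta_rot":[0,0,0.112],"translation":[0.45,0.08,0],"fingers":8},{"delta_rot":[0,0,0.112],"translation":[0.45,0.08,0],"fingers":8},{"delta_rot":[0,0,0.112],"translation":[0.45,0.08,0],"fingers":8},{"delta_rot":[0,0,0.112],"translation":[0.45,0.08,0],"fingers":8},{"delta_rot":[0,0,0.112],"translation":[0.45,0.08,0],"fingers":8},{"delta_rot":[0,0,0.112],"translation":[0.45,0.08,0],"fingers":8},{"delta_rot":[0,0,0.112],"translation":[0.45,0.08,0],"fingers":8},{"delta_rot":[0,0,0.112],"translation":[0.4,0,0],"fingers":8},{"delta_rot":[0,0,0],"translation":[0,0,0],"fingers":8},{"delta_rot":[0,0,0],"translation":[0,0,0],"fingers":8}]'
python3 - <<'E'
from h import *
st()
a,W=cloud('top','top1.png');b,V=cloud('scene','scene1.png')
cv2.imwrite('pics/z2.png',np.hstack([cv2.resize(a[230:330,260:360],(400,400),interpolation=cv2.INTER_CUBIC),cv2.resize(b[230:310,280:360],(400,400),interpolation=cv2.INTER_CUBIC)]))
for n,I,Q,(x0,y0,x1,y1) in(('top',a,W,(280,240,345,325)),('scene',b,V,(290,240,360,310))):
    h=cv2.cvtColor(I,cv2.COLOR_BGR2HSV);Z=Q[...,2]
    m=np.zeros(Z.shape,bool);m[y0:y1,x0:x1]=1
    k=m&(h[...,0]>18)&(h[...,0]<32)&(h[...,1]>170)&(Z>.078)&(Z<.1)
    if k.sum()>5:
        r=cv2.minAreaRect(Q[k][:,:2].astype(np.float32)*1000);print(n,'key',k.sum(),Q[k].mean(0),r)
    k=m&(Z>.05)&(Z<.068)
    if n=='top':
        r=cv2.minAreaRect(Q[k][:,:2].astype(np.float32)*1000);print('bed',k.sum(),r)
    k=m&(h[...,0]>95)&(h[...,0]<130)&(h[...,1]>100)&(Z>.107)&(Z<.122)
    if k.sum()>5:
        r=cv2.minAreaRect(Q[k][:,:2].astype(np.float32)*1000);print('roof',k.sum(),r)
E
```

```text
t: 8.02
eef_pos: [0.4901, -0.0388, 0.2296]
ee_rot: [0.723, 0.69, -0.0, -0.0]
wrist_force: [-0.0, -0.4, -0.2]
grip_width: 0.0402
t: 9.52
eef_pos: [0.562, -0.0268, 0.228]
ee_rot: [-0.086, 0.996, 0.0, -0.0]
wrist_force: [-0.4, -1.5, 0.3]
grip_width: 0.0799
t 9.5167 p [ 0.562  -0.0268  0.228 ] w 0.0799 F [-0.4 -1.5  0.3] T [ 0.    0.06 -0.02]
R
 [[-0.985 -0.171 -0.001]
 [-0.171  0.985  0.   ]
 [ 0.001  0.    -1.   ]] q [-0.16   0.353  0.037  1.255 -0.    -0.332]
top key 7 [ 0.49087997 -0.05430219  0.09304313] ((490.3175048828125, -54.44021987915039), (2.294508457183838, 6.854513645172119), 87.69241333007812)
bed 212 ((494.17218017578125, -62.279842376708984), (22.963878631591797, 89.54212188720703), 84.20759582519531)
```

View pics/z2.png

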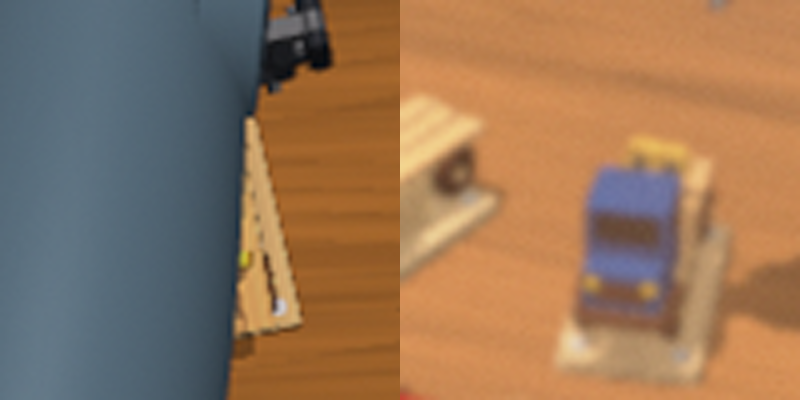

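The scene view shows the truck seated, with its wing end-on across the picture. The top view catches the wing tip at (0.490,-0.054), so the wing lies at about -88°, which agrees with fully wound. Next I'll grip the cab.

```bash
python3 -m pendant '[{"delta_rot":[0,0,0.01],"translation":[0.15,0.2,-3],"fingers":8},{"delta_rot":[0,0,0],"translation":[0,0,-3],"fingers":8},{"delta_rot":[0,0,0],"translation":[0,0,-3],"fingers":8},{"delta_rot":[0,0,0],"translation":[0,0,-2.5],"fingers":8},{"delta_rot":[0,0,0],"translation":[0,0,-2],"fingers":8},{"delta_rot":[0,0,0],"translation":[0,0,-1.8],"fingers":8},{"delta_rot":[0,0,0],"translation":[0,0,0],"fingers":8}]' 30
python3 -c "
from h import *
st()"
python3 -m pendant '[{"delta_rot":[0,0,0],"translation":[0,0,0],"fingers":4},{"delta_rot":[0,0,0],"translation":[0,0,0],"fingers":4},{"delta_rot":[0,0,0],"translation":[0,0,0],"fingers":4},{"delta_rot":[0,0,0],"translation":[0,0,0],"fingers":4},{"delta_rot":[0,0,0],"translation":[0,0,0],"fingers":4},{"delta_rot":[0,0,0],"translation":[0,0,0],"fingers":4}]' 30
python3 -c "
from h import *
st()"
python3 -m pendant '[{"delta_rot":[0,0,0],"translation":[0,0,0],"fingers":4},{"delta_rot":[0,0,0],"translation":[0,0,0],"fingers":4},{"delta_rot":[0,0,0],"translation":[0,0,0],"fingers":4},{"delta_rot":[0,0,0],"translation":[0,0,0],"fingers":4}]' 110
python3 -c "
from h import *
st()"
```

```text
t: 10.2
eef_pos: [0.56, -0.0243, 0.0715]
ee_rot: [-0.092, 0.996, 0.001, -0.004]
wrist_force: [-0.5, 0.9, -0.4]
grip_width: 0.0802
t 10.2 p [ 0.56   -0.0243  0.0715] w 0.0802 F [-0.5  0.9 -0.4] T [0.   0.03 0.01]
R
 [[-0.983 -0.182 -0.007]
 [-0.182  0.983  0.001]
 [ 0.007  0.002 -1.   ]] q [-0.156  0.452 -0.235  0.891 -0.    -0.34 ]
t: 10.7
eef_pos: [0.5652, -0.0251, 0.0771]
ee_rot: [-0.092, 0.996, -0.001, 0.002]
wrist_force: [-0.3, -0.7, 7.2]
grip_width: 0.0493
t 10.7 p [ 0.5652 -0.0251  0.0771] w 0.0493 F [-0.3 -0.7  7.2] T [-0.08  0.16  0.01]
R
 [[-0.983 -0.184  0.004]
 [-0.184  0.983 -0.001]
 [-0.003 -0.001 -1.   ]] q [-0.156  0.447 -0.227  0.893 -0.    -0.341]
t: 11.03
eef_pos: [0.5654, -0.0251, 0.0774]
ee_rot: [-0.092, 0.996, -0.001, 0.002]
wrist_force: [-0.2, -1.0, 8.4]
grip_width: 0.0487
t 11.0333 p [ 0.5654 -0.0251  0.0774] w 0.0487 F [-0.2 -1.   8.4] T [-0.08  0.19  0.07]
R
 [[-0.983 -0.184  0.004]
 [-0.184  0.983 -0.001]
 [-0.004 -0.002 -1.   ]] q [-0.156  0.447 -0.226  0.893 -0.    -0.341]
```

```bash
python3 -m pendant '[{"delta_rot":[0,0,0],"translation":[0,0,0.5],"fingers":4},{"delta_rot":[0,0,0],"translation":[0,0,1],"fingers":4},{"delta_rot":[0,0,0],"translation":[0,0,2],"fingers":4},{"delta_rot":[0,0,0],"translation":[0,0,2.5],"fingers":4},{"delta_rot":[0,0,0],"translation":[0,0,2.5],"fingers":4},{"delta_rot":[0,0,0],"translation":[0,0,2.5],"fingers":4},{"delta_rot":[0,0,0],"translation":[0,0,2.5],"fingers":4},{"delta_rot":[0,0,0],"translation":[0,0,2.5],"fingers":4},{"delta_rot":[0,0,0],"translation":[0,0,2],"fingers":4},{"delta_rot":[0,0,0],"translation":[0,0,1],"fingers":4},{"delta_rot":[0,0,0],"translation":[0,0,0],"fingers":4},{"delta_rot":[0,0,0],"translation":[0,0,0],"fingers":4},{"delta_rot":[0,0,0],"translation":[0,0,0],"fingers":4}]'
cat > t.py <<'E'
from h import *
Rt0=R.from_euler('z',10.4,degrees=True); p0=np.array([.5252,-.0318,.020])
g=np.array([.5654,-.0251,.0774]); Rg=R.from_quat([-0.092,0.996,-0.001,0.002])
rel=Rg.inv()*Rt0; off=Rg.inv().apply(p0+Rt0.apply([0,0,.047])-g)  # truck in tool; mid in tool
C=R.from_euler('zy',[-2.37,-30],degrees=True)  # camera_head
focus=np.array([.6093,.2500,.220])
def target(sgn):
    Rt=C*R.from_euler('z',sgn*90,degrees=True); Rtool=Rt*rel.inv()
    return Rtool, focus-Rtool.apply(off)
E
python3 - <<'E'
from t import *
s=st(); Rn=R.from_quat(s['ee_rot'])
print(C.as_matrix().round(3))
for sg in(1,-1):
    T,p=target(sg); d=(T*Rn.inv()).as_rotvec(); print(sg,'p',p.round(4),'dp cm',((p-s['eef_pos'])*100).round(2),'rotvec',d.round(4),np.linalg.norm(d).round(3))
a,W=cloud('top','top2.png');b,V=cloud('scene','scene2.png')
cv2.imwrite('pics/z3.png',cv2.resize(b[120:320,220:440],(660,600),interpolation=cv2.INTER_CUBIC))
E
```

```text
t: 12.12
eef_pos: [0.5628, -0.0245, 0.2642]
ee_rot: [-0.092, 0.996, 0.0, -0.001]
wrist_force: [-0.1, 0.5, -3.2]
grip_width: 0.0487
t 12.1167 p [ 0.5628 -0.0245  0.2642] w 0.0487 F [-0.1  0.5 -3.2] T [ 0.01 -0.08  0.03]
R
 [[-0.983 -0.184 -0.002]
 [-0.184  0.983  0.001]
 [ 0.002  0.001 -1.   ]] q [-0.156  0.35   0.126  1.349  0.    -0.341]
[[ 0.865  0.036 -0.5  ]
 [-0.041  0.999  0.   ]
 [ 0.5    0.021  0.866]]
1 p [0.6061 0.2907 0.2302] dp cm [ 4.33 31.52 -3.4 ] rotvec [-0.3498 -0.4482  1.3151] 1.433
-1 p [0.6021 0.2093 0.2278] dp cm [ 3.93 23.38 -3.63] rotvec [ 0.4614 -0.3764 -1.7507] 1.849
```

View pics/z3.png

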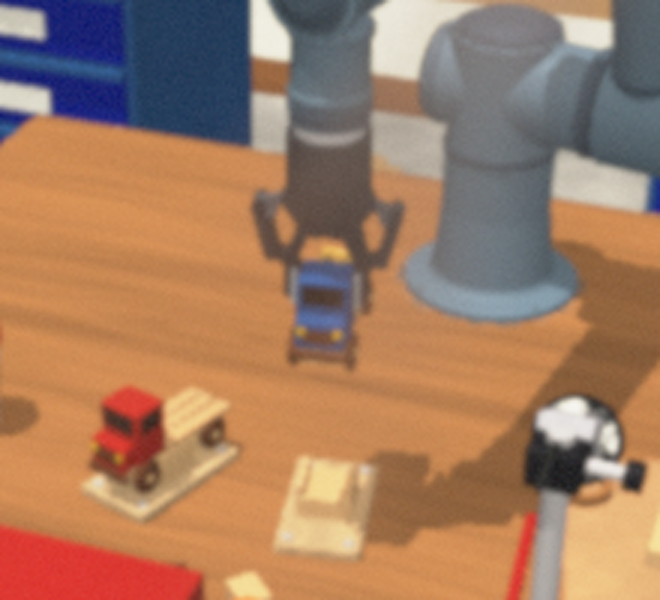

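The picture shows the truck hanging level in the gripper, at around (325,300) in the crop. The cradle below is empty and the red truck is undisturbed. Now I'll turn and carry it.

```bash
python3 -m pendant '[{"delta_rot":[-0.0125,-0.016,0.047],"translation":[0,0.6,0],"fingers":4},{"delta_rot":[-0.025,-0.032,0.0939],"translation":[0,1.1,0],"fingers":4},{"delta_rot":[-0.025,-0.032,0.0939],"translation":[0,1.1,0],"fingers":4},{"delta_rot":[-0.025,-0.032,0.0939],"translation":[0,1.1,0],"fingers":4},{"delta_rot":[-0.025,-0.032,0.0939],"translation":[0,1.1,0],"fingers":4},{"delta_rot":[-0.025,-0.032,0.0939],"translation":[0,1.1,0],"fingers":4},{"delta_rot":[-0.025,-0.032,0.0939],"translation":[0,1.1,0],"fingers":4},{"delta_rot":[-0.025,-0.032,0.0939],"translation":[0,1.1,0],"fingers":4},{"delta_rot":[-0.025,-0.032,0.0939],"translation":[0,1.1,0],"fingers":4},{"delta_rot":[-0.025,-0.032,0.0939],"translation":[0,1.1,0],"fingers":4},{"delta_rot":[-0.025,-0.032,0.0939],"translation":[0,1.1,0],"fingers":4},{"delta_rot":[-0.025,-0.032,0.0939],"translation":[0,1.1,0],"fingers":4},{"delta_rot":[-0.025,-0.032,0.0939],"translation":[0,1.1,0],"fingers":4},{"delta_rot":[-0.025,-0.032,0.0939],"translation":[0,1.1,0],"fingers":4},{"delta_rot":[-0.0125,-0.016,0.047],"translation":[0,0.6,0],"fingers":4},{"delta_rot":[0,0,0],"translation":[0,0,0],"fingers":4},{"delta_rot":[0,0,0],"translation":[0,0,0],"fingers":4}]'
python3 - <<'E'
from t import *
s=st(); Rn=R.from_quat(s['ee_rot'])
T,p=target(1); d=(T*Rn.inv()).as_rotvec(); print('dp cm',((p-s['eef_pos'])*100).round(2),'rotvec',d.round(4))
E
```

```text
t: 13.63
eef_pos: [0.5619, 0.1301, 0.2635]
ee_rot: [-0.67, 0.696, -0.178, 0.188]
wrist_force: [0.7, 0.2, -2.7]
grip_width: 0.0486
t 13.6333 p [0.5619 0.1301 0.2635] w 0.0486 F [ 0.7  0.2 -2.7] T [0.09 0.77 0.03]
R
 [[-0.032 -0.866  0.5  ]
 [-0.999  0.04   0.005]
 [-0.024 -0.499 -0.866]] q [ 0.157 -0.046 -0.504  0.594 -0.074 -1.394]
dp cm [ 4.42 16.06 -3.33] rotvec [-0.0015 -0.0028  0.0005]
```

```bash
python3 -m pendant '[{"delta_rot":[0,0,0],"translation":[0,0.8,-0.1],"fingers":4},{"delta_rot":[0,0,0],"translation":[0,1.6,-0.3],"fingers":4},{"delta_rot":[0,0,0],"translation":[0.2,1.6,-0.3],"fingers":4},{"delta_rot":[0,0,0],"translation":[0.4,1.6,-0.3],"fingers":4},{"delta_rot":[0,0,0],"translation":[0.5,1.6,-0.3],"fingers":4},{"delta_rot":[0,0,0],"translation":[0.5,1.6,-0.3],"fingers":4},{"delta_rot":[0,0,0],"translation":[0.5,1.6,-0.3],"fingers":4},{"delta_rot":[0,0,0],"translation":[0.5,1.6,-0.3],"fingers":4},{"delta_rot":[0,0,0],"translation":[0.5,1.6,-0.3],"fingers":4},{"delta_rot":[0,0,0],"translation":[0.5,1.6,-0.3],"fingers":4},{"delta_rot":[0,0,0],"translation":[0.5,0.6,-0.3],"fingers":4},{"delta_rot":[0,0,0],"translation":[0.3,0.3,-0.2],"fingers":4},{"delta_rot":[0,0,0],"translation":[0,0,0],"fingers":4},{"delta_rot":[0,0,0],"translation":[0,0,0],"fingers":4},{"delta_rot":[0,0,0],"translation":[0,0,0],"fingers":4}]'
python3 - <<'E'
from t import *
s=st(); Rn=R.from_quat(s['ee_rot'])
T,p=target(1); d=(T*Rn.inv()).as_rotvec(); print('dp cm',((p-s['eef_pos'])*100).round(2),'rotvec',d.round(4))
a,W=cloud('top','top3.png');b,V=cloud('scene','scene3.png');np.savez('c3.npz',a=a,W=W,b=b,V=V)
cv2.imwrite('pics/z4.png',np.hstack([cv2.resize(a[90:290,70:270],(400,400),interpolation=cv2.INTER_CUBIC),cv2.resize(b[160:360,320:520],(400,400),interpolation=cv2.INTER_CUBIC)]))
E
```

```text
t: 14.88
eef_pos: [0.6075, 0.2905, 0.2323]
ee_rot: [-0.669, 0.696, -0.179, 0.189]
wrist_force: [0.6, -1.0, -2.4]
grip_width: 0.0489
t 14.8833 p [0.6075 0.2905 0.2323] w 0.0489 F [ 0.6 -1.  -2.4] T [ 0.09  0.73 -0.04]
R
 [[-0.032 -0.864  0.503]
 [-0.999  0.04   0.005]
 [-0.024 -0.502 -0.864]] q [ 0.451  0.198 -0.315  0.574 -0.217 -1.135]
dp cm [-0.13  0.02 -0.21] rotvec [-0.0013  0.0007  0.0005]
```

View pics/z4.png

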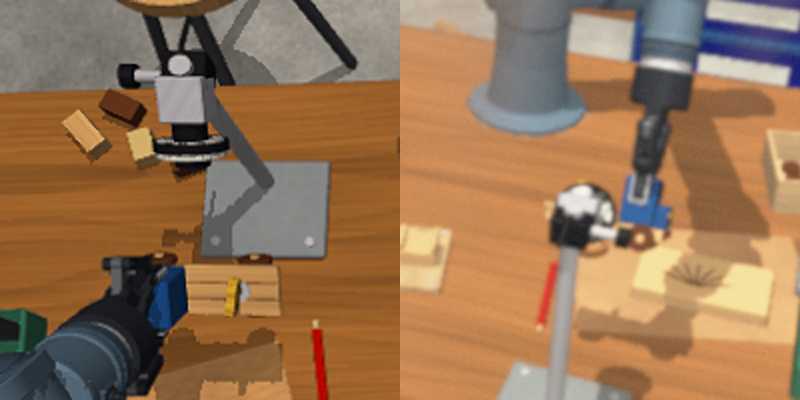

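The top crop shows the truck broadside below the lens, with its bed at (185–280, 265–315) and its key wing lying across the bed. The scene view shows it in front of the lens. Next I'll measure the real pose from the bed plane.

Run:
```python
from t import *
z=np.load('c3.npz');a,W=z['a'],z['W']
h=cv2.cvtColor(a,cv2.COLOR_BGR2HSV)
Q=W[221:250,158:213].reshape(-1,3);H=h[221:250,158:213].reshape(-1,3)
k=(Q[:,2]>.15)&(Q[:,2]<.30)
Q=Q[k];H=H[k]
ref=C*R.from_euler('z',90,degrees=True)  # ideal truck
q=ref.inv().apply(Q-focus)+[0,0,.047]    # in ideal truck frame
bed=(abs(q[:,2]-.04)<.012)&(q[:,0]<.012)
for _ in range(4):
    A=np.c_[q[bed][:,:2],np.ones(bed.sum())];c=np.linalg.lstsq(A,q[bed][:,2],rcond=None)[0]
    bed=(abs(q[:,2]-np.c_[q[:,:2],np.ones(len(q))]@c)<.003)&(q[:,0]<.012)
print('n',bed.sum(),'slopes dz/dx,dz/dy',c[:2].round(3),'z at(-30,0)',(c@[-.03,0,1]).round(4))
r=cv2.minAreaRect(q[bed][:,:2].astype(np.float32)*1000);print('bed rect (expect centre -30,0; 96x54)',r)
print(np.percentile(q[bed][:,:2],[1,99],axis=0).round(4))
key=(H[:,0]>18)&(H[:,0]<32)&(H[:,1]>170)&(q[:,2]>.055)
if key.sum()>5: print('key',key.sum(),q[key].mean(0).round(4),cv2.minAreaRect(q[key][:,:2].astype(np.float32)*1000))
```

```text
n 850 slopes dz/dx,dz/dy [ 0.003 -0.009] z at(-30,0) 0.0416
bed rect (expect centre -30,0; 96x54) ((-31.07601547241211, -2.8853912353515625), (55.15578842163086, 86.12504577636719), 89.91456604003906)
[[-0.0733 -0.0289]
 [ 0.0113  0.0242]]
key 107 [-0.0337 -0.0052  0.0724] ((-32.70899200439453, -2.8841590881347656), (38.39852523803711, 9.411066055297852), 79.63729858398438)
```

```bash
python3 -m pendant '[{"delta_rot":[0,0,0],"translation":[0,0,-0.15],"fingers":4},{"delta_rot":[0,0,0],"translation":[0,0,0],"fingers":4},{"delta_rot":[0,0,0],"translation":[0,0,0],"fingers":4},{"delta_rot":[0,0,0],"translation":[0,0,0],"fingers":4},{"delta_rot":[0,0,0],"translation":[0,0,0],"fingers":4},{"delta_rot":[0,0,0],"translation":[0,0,0],"fingers":4}]'
python3 -c "
from h import *
s=st();print(np.abs(s['dq']).max())
from bench import job_done
print(job_done())"
```

```text
t: 15.48
eef_pos: [0.6076, 0.2913, 0.2309]
ee_rot: [-0.67, 0.695, -0.179, 0.19]
wrist_force: [-0.0, 0.1, -2.8]
grip_width: 0.0488
t 15.4833 p [0.6076 0.2913 0.2309] w 0.0488 F [-0.   0.1 -2.8] T [0.06 0.74 0.03]
R
 [[-0.031 -0.864  0.503]
 [-0.999  0.039  0.005]
 [-0.024 -0.503 -0.864]] q [ 0.452  0.199 -0.317  0.57  -0.217 -1.135]
0.0024448826517668503
the job is handed in; nothing more can be done
None
```

The blue truck's key is wound to its stop, and the gripper is holding the truck still in front of the inspection camera. I handed the job in at 15.5 s; no verdict is reported.

- **Winding:** I wound the key clockwise in several part turns while the truck sat in its cradle. I kept one grip on the key throughout, as no re-gripping was needed. After about 2.85 rad the torque jumped from 0.1 to 1.1 N m. The last picture shows the wing at about 3.32 rad against the 3.3 rad stop.
- **Position:** I gripped the cab at 110 N and lifted the truck straight out. Measured from the bed plane in the top picture, its middle is within about 4 mm of the focus point. Its flank and length are within about 0.01 rad of square.
- **Lens estimate:** Those figures depend on where I placed the lens, which I worked out from the camera foot and ring. The result agreed with the given lens height.
- **Stillness:** The wrist carries only about 2.8 N, a little under the truck's nominal weight, and the largest joint speed was 0.002 rad/s.
- **Other things on the bench:** The arm did not approach the camera or the other objects. The pictures showed the red truck and blocks undisturbed, but I judged that by eye and did not measure it. No check failed or disagreed.

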